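Sweep the brass nuts through the gate

ROBOT

A 6-joint arm with a two-finger parallel gripper is mounted at the origin on the work surface. World frame = base frame: x ahead of the robot, y to its left, z up, the work surface at z = 0. Lengths are in m, angles in rad, forces in N, time in s.
With the tool pointing down it reaches from about 0.35 to 0.975 m from the base axis. Payload 4.9 kg.
Tool frame: the origin (TCP) lies at the very end of the fingers, on their centre line; the grasp point (between the pads) lies 19 mm behind it; z points along the fingers, y is the line along which they close (so a half turn about z gives the same grasp; the last joint's range is limited). The gripper opens to 85 mm and grips with 20 to 120 N. Pads are 22 mm wide; open, the fingers measure 114 mm over their backs; the gripper's body (76 mm by 85 mm) begins 54 mm behind the grasp point. The pads swing forward as they close: fully open they stand 13 mm farther back than shut.
Start: joints at [-1.417, 0.053, 1.613, -0, 1.476, -0.119], TCP at [0.168, -0.602, 0.231] pointing down, gripper open.
Joint ranges: [-3.01, 3.01], [-1.01, 2.22], [0.06, 2.58], [-1.02, 4.17], [0.09, 2.62], [-3.14, 3.14]. Speed limits (rad/s): [2.57, 2.57, 3.14, 3.14, 3.14, 3.14].

INTERFACE

Orientations are given as a unit quaternion [w, x, y, z].
In Python, from plant import manip, vision, order gives the robot as it stands.
- The arm moves only by the tool play_rows, never from a script. Its argument "steps" is a list that holds one entry, the list of rows, each a list of 6 numbers: the shift along the tool's x, y, z in mm, then the turn, a rotation vector about the tool's x, y, z in degrees. A call has 1 to 12 rows; each row is the pose to reach, as a shift and turn from the pose commanded when the call began, along the tool's axes at that moment; what a row does not reach only later rows make up. A row lasts 1/12 s, in which the tool goes at most 41.7 mm and 7.16 degrees, less where a joint would pass 70% of its speed; a pose out of reach is approached as far as the arm can. A call with a gripper value outside its range is refused whole. "claw" is the gripper's target within -1 to 1 (fully open at 1, half-way at 0, shut at -1), set as the call begins (left out, the last holds). The fingers move at their own pace and stop on an object; the grip force is fixed at half the most. Time passes only in rows, so rows that repeat a pose let the fingers close. It gives the time, the measured TCP pose, the force, the opening and the grip force at its end, in the units of the state.
- manip.state(): the state, without advancing time (a new reading comes with each control period).
- vision.grab_frame(name): name is "scene" or "top" or "wrist"; returns (picture, depth): 384x512x3 uint8, blue, green, red; 384x512 float32, m along the optical axis (not along the pixel's ray), 0 where there is no reading.
- vision.camera_info(name): a dict with "K" (3x3 intrinsics, pixels), "eye" and "orientation" of the camera in the world; the wrist camera has in their place "T_tool_cam" (4x4, takes a point from camera to tool coordinates, whose origin is the TCP and whose axes are the flange's). Camera axes: x right, y down, z forward; pixel columns grow to the right and rows downward; lengths in m; the calibration is good to about 2 mm. A picture is of the moment at which its call begins: read the wrist's pose just before it. camera_info takes no time and is no camera call.
- order.job_done(): hands the job in; it is judged then, once.
The state is a dict: "time": time; "joint_pos": joint angles; "joint_vel": joint speeds; "joint_efforts": joint torques, N m; "tool_pos": TCP position; "tool_rot": TCP orientation; "contact_force": force on the tool from outside, world axes, zero at the start; "ft_torque": the same for the moment, N m; "gripper_width": opening from 0.0 (shut) to 1.0 (fully open); "grasp_force": force on a finger pad.
Only numpy, scipy, OpenCV 4.12 (cv2) and the standard library are available. Lean on these libraries where they do the work, as an engineer would, in place of code of your own. Each camera call takes 0.05 s, during which the arm holds its last target. There are 200 camera calls.

TASK

With your fingertips, sweep the three brass nuts across the blue plate and through the narrow gate, one at a time, so that each drops into the catch box before the next one follows. Slide them only: do not pick anything up. Both black caps stay on the plate, and the other things on the bench are left alone.

Things in the scene. Friction and masses are not known exactly. Their poses are not given: they have to be found in the camera images.
- stand: Fixed sorting stand; origin on the bench, x towards gate and catch box, y along the gate wall, z up. Blue plate, top 65 mm above the bench, x = -125..36, y = -145..145 mm, ending in a ledge at x = 36. Rim 5 mm thick, 14 mm high on three sides; on the fourth a wall 14 mm high at x = 37..43, broken at y = 0 by the gate.
- gate (a point): Middle of the gate, on the ledge at plate height (stand x = 36, y = 0 mm). 32 mm clear between two steel posts, 10 mm in diameter, 14 mm high, centred at stand x = 40, y = -21 and 21 mm. A nut drops once its centre is past the ledge, so the finger need not enter the gate.
- catch (a point): Middle of the floor of the open-topped catch box beyond the gate, 5 mm above the bench (60 mm below the plate). Inside stand x = 36..105, y = -40..40 mm; clear far wall, its top 79 mm above the bench.
- nut0_center (a point): Centre of a loose brass collar nut, a plain round disc 24 mm in diameter and 14 mm high with a dark bore, 28 to 46 g, lying flat on the blue plate some 95 mm from the gate. The five parts on the plate lie in a fan about the gate, about 49 mm from centre to centre (at least 37), in any order.
- nut1_center (a point): Centre of a loose brass collar nut, a plain round disc 24 mm in diameter and 14 mm high with a dark bore, 28 to 46 g, lying flat on the blue plate some 95 mm from the gate. The five parts on the plate lie in a fan about the gate, about 49 mm from centre to centre (at least 37), in any order.
- nut2_center (a point): Centre of a loose brass collar nut, a plain round disc 24 mm in diameter and 14 mm high with a dark bore, 28 to 46 g, lying flat on the blue plate some 95 mm from the gate. The five parts on the plate lie in a fan about the gate, about 49 mm from centre to centre (at least 37), in any order.
- cap0_center (a point): Centre of a loose all-black plastic dust cap, a round disc 24 mm in diameter and 14 mm high, 11 to 18 g, lying flat on the blue plate among the nuts. It must stay on the plate.
- cap1_center (a point): Centre of a loose all-black plastic dust cap, a round disc 24 mm in diameter and 14 mm high, 11 to 18 g, lying flat on the blue plate among the nuts. It must stay on the plate.
- jar: Amber jar with white lid, 60 mm in diameter, 75 mm high, standing on the bench; origin under its centre. Not part of the job.
- screwdriver: Screwdriver with red handle, 170 mm long, lying along its x on the bench. Not part of the job.
- cup: White open cup, 66 mm across the rim, 70 mm high; origin under its centre. Not part of the job.
- eyepiece: Microscope eyepiece with aluminium barrel and black top, 36 mm in diameter, 55 mm high, standing on its 23 mm barrel; origin under its centre. Not part of the job.
- crimper: Blue-handled crimping pliers, about 180 mm long by 70 mm, 20 mm high, lying along its x on the bench. Not part of the job.

How it is judged:
On the way, in this order (a step that is already met when the one before it is completed fails the run):
1. one nut is in the catch box, and no other yet (((z of nut0_center in the frame of stand below 0.052 m and x of nut0_center in the frame of stand between 0.036 and 0.106 m and y of nut0_center in the frame of stand between -0.04 and 0.04 m) or (z of nut1_center in the frame of stand below 0.052 m and x of nut1_center in the frame of stand between 0.036 and 0.106 m and y of nut1_center in the frame of stand between -0.04 and 0.04 m) or (z of nut2_center in the frame of stand below 0.052 m and x of nut2_center in the frame of stand between 0.036 and 0.106 m and y of nut2_center in the frame of stand between -0.04 and 0.04 m))), for 0.2 s.
2. a second nut is in the catch box, and the third not yet ((((z of nut0_center in the frame of stand below 0.052 m and x of nut0_center in the frame of stand between 0.036 and 0.106 m and y of nut0_center in the frame of stand between -0.04 and 0.04 m) and (z of nut1_center in the frame of stand below 0.052 m and x of nut1_center in the frame of stand between 0.036 and 0.106 m and y of nut1_center in the frame of stand between -0.04 and 0.04 m)) or ((z of nut0_center in the frame of stand below 0.052 m and x of nut0_center in the frame of stand between 0.036 and 0.106 m and y of nut0_center in the frame of stand between -0.04 and 0.04 m) and (z of nut2_center in the frame of stand below 0.052 m and x of nut2_center in the frame of stand between 0.036 and 0.106 m and y of nut2_center in the frame of stand between -0.04 and 0.04 m)) or ((z of nut1_center in the frame of stand below 0.052 m and x of nut1_center in the frame of stand between 0.036 and 0.106 m and y of nut1_center in the frame of stand between -0.04 and 0.04 m) and (z of nut2_center in the frame of stand below 0.052 m and x of nut2_center in the frame of stand between 0.036 and 0.106 m and y of nut2_center in the frame of stand between -0.04 and 0.04 m)))), for 0.2 s.
3. all three nuts are in the catch box (z of each of nut0_center, nut1_center, nut2_center in the frame of stand below 0.052 m and x of nut0_center in the frame of stand between 0.036 and 0.106 m and y of nut0_center in the frame of stand between -0.04 and 0.04 m and x of nut1_center in the frame of stand between 0.036 and 0.106 m and y of nut1_center in the frame of stand between -0.04 and 0.04 m and x of nut2_center in the frame of stand between 0.036 and 0.106 m and y of nut2_center in the frame of stand between -0.04 and 0.04 m), for 0.2 s.
At the end, for the whole second after the job is handed in: All three brass nuts lie at rest inside the catch box (centres at least 13 mm below the plate's top and within the box's walls), and both black caps are at rest on the blue plate, inside its rim and not past the gate (all of step 3 and z of each of cap0_center, cap1_center in the frame of stand above 0.066 m and x of cap0_center in the frame of stand between -0.12 and 0.036 m and y of cap0_center in the frame of stand between -0.14 and 0.14 m and x of cap1_center in the frame of stand between -0.12 and 0.036 m and y of cap1_center in the frame of stand between -0.14 and 0.14 m and linear speed of each of nut0, nut1, nut2, cap0, cap1 below 0.02 m/s); the robot touches nothing.
It fails at once if a nut or cap is lifted (its centre more than 15 mm above its resting height on the plate) (z of any of nut0_center, nut1_center, nut2_center, cap0_center, cap1_center in the frame of stand above 0.087 m).
It fails at once if a black cap drops into the catch box ((z of cap0_center in the frame of stand below 0.052 m and x of cap0_center in the frame of stand between 0.036 and 0.106 m and y of cap0_center in the frame of stand between -0.04 and 0.04 m) or (z of cap1_center in the frame of stand below 0.052 m and x of cap1_center in the frame of stand between 0.036 and 0.106 m and y of cap1_center in the frame of stand between -0.04 and 0.04 m)).
It fails at once if another thing on the bench is moved by more than 20 mm (distance of any of jar, screwdriver, cup, eyepiece, crimper from where it was at the start of the episode above 0.02 m).
It also fails if it takes over 72 s, if anything falls off the work surface, if the arm or the gripper's body presses on something with over 40 N, if the wrist force passes 120 N, or if a joint passes its speed limit or range.

## Working session

There is one attempt and no reset: what is moved stays moved. The work goes in short steps, Python scripts to look and compute and a tool call to move; the robot and the scene stay as the last step left them, time stands still between calls to the robot, and variables do not carry over. Pictures are saved under pics/ and viewed, at most 10 in all, crops included, and the job is handed in when it is done.

Besides the shell and the picture viewer there is one more tool, called after ">>>" as a command line: name --argument value ..., lists and objects as JSON in quotes. play_rows: Moves the arm, as the interface text tells. Its arguments: {"type":"object","properties":{"steps":{"type":"array"},"claw":{"type":"number"}},"required":["steps"]}

```bash
mkdir -p pics
python3 - <<'E'
from plant import manip, vision
import cv2,numpy as np
s=manip.state(); print(s['time'],s['tool_pos'],s['tool_rot'],s['gripper_width'])
for n in("top","scene"):
    im,d=vision.grab_frame(n); cv2.imwrite(f"pics/{n}0.png",im); np.save(f"{n}0.npy",d); print(n,vision.camera_info(n))
E
```

```text
0.0 [ 0.16827883 -0.60126977  0.23006429] [-1.02605231e-03  9.90712777e-01  1.35967422e-01 -3.42187357e-05] 1.0006898464024971
top {'K': array([[412.21738234,   0.        , 262.99198587],
       [  0.        , 412.21738234, 181.54370268],
       [  0.        ,   0.        ,   1.        ]]), 'eye': array([0.35488449, 0.00977332, 1.22290352]), 'orientation': array([-0.07225031,  0.70885694, -0.6976507 ,  0.07473438])}
scene {'K': array([[466.42416912,   0.        , 259.43874628],
       [  0.        , 466.42416912, 185.1147627 ],
       [  0.        ,   0.        ,   1.        ]]), 'eye': array([1.07340543, 0.77345216, 0.92589025]), 'orientation': array([-0.10739681,  0.2430173 ,  0.88655566, -0.37871834])}
```

View pics/top0.png

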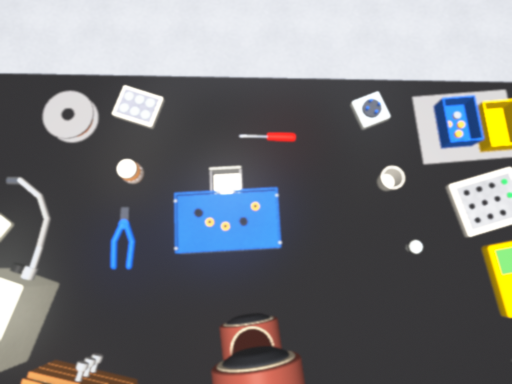

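View pics/scene0.png

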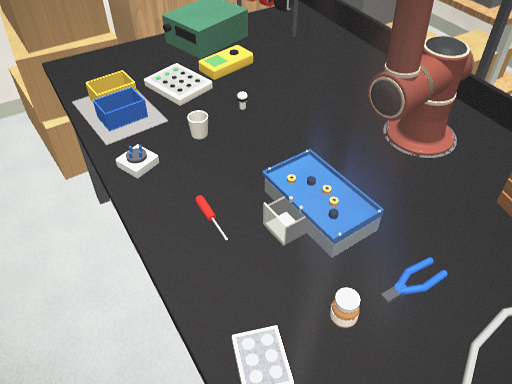

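The top view shows the plate at about (175–280, 188–252) with the gate and box on its upper side. The nuts are at (210,222), (225,226) and (255,206), and the caps at (198,212) and (243,221).

```bash
cat > h.py <<'E'
import cv2,numpy as np
from scipy.spatial.transform import Rotation as R
from plant import manip,vision
def q2R(q): return R.from_quat(np.r_[q[1:],q[0]]).as_matrix()
def cam(n,s=None):
    c=vision.camera_info(n)
    if n=="wrist":
        T=np.array(c["T_tool_cam"]); Rt=q2R(s['tool_rot'])
        return c["K"],Rt@T[:3,:3],Rt@T[:3,3]+s['tool_pos']
    return c["K"],q2R(c["orientation"]),np.array(c["eye"])
def ray(C,uv,z):
    K,Rm,e=C; uv=np.atleast_2d(uv).astype(float)
    d=(Rm@np.linalg.inv(K)@np.c_[uv,np.ones(len(uv))].T).T
    return e+d*((z-e[2])/d[:,2])[:,None]
E
python3 - <<'E'
from h import *
im=cv2.imread("pics/top0.png"); C=cam("top")
hsv=cv2.cvtColor(im,cv2.COLOR_BGR2HSV)
blue=cv2.inRange(hsv,(95,120,60),(125,255,255))
n,l,st,ce=cv2.connectedComponentsWithStats(blue)
i=[k for k in range(1,n) if st[k,0]<226<st[k,0]+st[k,2] and st[k,1]<220<st[k,1]+st[k,3] and st[k,4]>2000][0]
cs,_=cv2.findContours((l==i).astype(np.uint8),cv2.RETR_EXTERNAL,cv2.CHAIN_APPROX_NONE)
c=max(cs,key=cv2.contourArea)
P=ray(C,c[:,0],0.079)
r=cv2.minAreaRect((P[:,:2]*1000).astype(np.float32)); print(r,cv2.boxPoints(r))
fill=cv2.drawContours(np.zeros_like(blue),[c],-1,255,-1)
fill=cv2.erode(fill,np.ones((5,5)))
hole=fill&~blue
n,l,st,ce=cv2.connectedComponentsWithStats(hole)
for k in range(1,n):
    if st[k,4]>15: print(ce[k],st[k],ray(C,ce[k],0.079)[0].round(4),np.median(im[l==k],0))
print(ray(C,[[226,189],[210,168],[242,166],[131,171],[125,207],[392,178],[416,247],[267,137]],0.06).round(3))
E
```

```text
((487.6851501464844, 107.19353485107422), (173.53981018066406, 297.4085998535156), 4.037420272827148) [[390.6606   249.41951 ]
 [411.60056  -47.251022]
 [584.7097   -35.03244 ]
 [563.7698   261.6381  ]]
[254.85106383 205.85106383] [250 201  11  11  94] [0.5267 0.0293 0.079 ] [202.  213.5 235. ]
[198.05128205 212.28205128] [195 209   7   7  39] [0.506  0.1874 0.079 ] [108.  86.  80.]
[209.18085106 221.58510638] [204 217  11  10  94] [0.4805 0.1553 0.079 ] [192. 216. 237.]
[242.94736842 220.92105263] [240 218   7   7  38] [0.4839 0.0616 0.079 ] [112.5  89.   83. ]
[224.98958333 225.76041667] [220 221  11  11  96] [0.4696 0.111  0.079 ] [205.5 215.  236. ]
[[ 0.577  0.113  0.06 ]
 [ 0.638  0.162  0.06 ]
 [ 0.646  0.069  0.06 ]
 [ 0.626  0.39   0.06 ]
 [ 0.52   0.398  0.06 ]
 [ 0.617 -0.365  0.06 ]
 [ 0.421 -0.423  0.06 ]
 [ 0.735 -0.002  0.06 ]]
```

```bash
cat >> h.py <<'E'
G=np.array([.567,.1128]); SY=np.radians(4.04)
def down(yaw): # tool x at world yaw (deg), z down
    return (R.from_euler('z',yaw,degrees=True)*R.from_euler('x',180,degrees=True)).as_matrix()
def rows(ways):
    s=manip.state(); R0=q2R(s['tool_rot']); p0=np.array(s['tool_pos'])
    for x,y,z,yaw in ways:
        d=R0.T@(np.array([x,y,z])-p0)*1000
        w=np.degrees(R.from_matrix(R0.T@down(yaw)).as_rotvec())
        print([round(float(v)) for v in d]+[round(float(v),1) for v in w])
def st2w(x,y):
    c,s=np.cos(SY),np.sin(SY); return G+np.array([c*(x-36)-s*y,s*(x-36)+c*y])
def w2st(p):
    c,s=np.cos(SY),np.sin(SY); d=(np.array(p)[:2]-G)*1000; return np.array([36+c*d[0]+s*d[1],-s*d[0]+c*d[1]])
E
python3 - <<'E'
from h import *
rows([(.43,-.35,.25,4),(.43,.11,.25,4)])
print(vision.camera_info("wrist"))
E
```

```text
[320, -172, -19, -0.1, -0.0, 11.6]
[444, -615, -19, -0.1, -0.0, 11.6]
{'K': array([[326.63740829,   0.        , 252.86922223],
       [  0.        , 326.63740829, 189.15658552],
       [  0.        ,   0.        ,   1.        ]]), 'T_tool_cam': array([[ 1.09037804e-03, -9.62672634e-01, -2.70666234e-01,
         6.78627935e-02],
       [ 9.99998960e-01,  1.30530424e-03, -6.14054313e-04,
        -5.08921468e-04],
       [ 9.44435066e-04, -2.70665282e-01,  9.62673056e-01,
        -1.42267506e-01],
       [ 0.00000000e+00,  0.00000000e+00,  0.00000000e+00,
         1.00000000e+00]])}
```

>>> play_rows --steps '[[[320,-172,-19,0,0,11.6],[320,-172,-19,0,0,11.6],[320,-172,-19,0,0,11.6],[320,-172,-19,0,0,11.6],[320,-172,-19,0,0,11.6],[320,-172,-19,0,0,11.6],[320,-172,-19,0,0,11.6],[320,-172,-19,0,0,11.6],[480,-605,-19,0,0,11.6],[480,-605,-19,0,0,11.6],[480,-605,-19,0,0,11.6],[480,-605,-19,0,0,11.6]]]' --claw -0.58

```text
time: 1.1
tool_pos: [0.4284, -0.2036, 0.2486]
tool_rot: [-0.0, 0.999, 0.035, -0.0]
contact_force: [1.4, -0.9, -0.5]
gripper_width: 0.216
grasp_force: 0.0
```

Run:
```python
from h import *
s=manip.state(); print(s['time'],s['tool_pos'],s['gripper_width'],s['contact_force'])
rows([(.47,.11,.25,4)])
```

```text
1.1 [ 0.42841516 -0.20360222  0.2486238 ] 0.21577138580884345 [ 1.3993422  -0.90355938 -0.45596617]
[63, -310, -1, -0.0, 0.0, 0.0]
```

>>> play_rows --steps '[[[63,-310,0,0,0,0],[63,-310,0,0,0,0],[63,-310,0,0,0,0],[63,-310,0,0,0,0],[63,-310,0,0,0,0],[63,-310,0,0,0,0],[63,-310,0,0,0,0],[63,-310,0,0,0,0],[63,-310,0,0,0,0],[63,-310,0,0,0,0],[63,-310,0,0,0,0]]]'

```text
time: 2.02
tool_pos: [0.4695, 0.1077, 0.2488]
tool_rot: [0.0, 0.999, 0.035, -0.0]
contact_force: [-0.8, -0.1, 0.2]
gripper_width: 0.208
grasp_force: 0.0
```

Run:
```python
from h import *
s=manip.state(); print(s['time'],s['tool_pos'],s['gripper_width'])
C=cam("wrist",s); im,d=vision.grab_frame("wrist"); cv2.imwrite("pics/w1.png",im)
hsv=cv2.cvtColor(im,cv2.COLOR_BGR2HSV)
blue=cv2.inRange(hsv,(95,120,60),(125,255,255))
cs,_=cv2.findContours(blue,cv2.RETR_EXTERNAL,cv2.CHAIN_APPROX_NONE)
c=cv2.convexHull(max(cs,key=cv2.contourArea))
fill=cv2.erode(cv2.drawContours(np.zeros_like(blue),[c],-1,255,-1),np.ones((9,9)))
n,l,st,ce=cv2.connectedComponentsWithStats(fill&~blue)
for k in range(1,n):
    if st[k,4]>60:
        p=ray(C,ce[k],0.079)[0]; print(ce[k].round(),st[k,2:],p.round(4),w2st(p).round(1),np.median(im[l==k],0))
```

```text
2.0167 [0.46947743 0.10767874 0.24880039] 0.20846601165456854
[257.  67.] [ 86   7 480] [0.563  0.1113 0.079 ] [31.9 -1.2] [255. 255. 255.]
[339. 117.] [ 29  28 617] [0.5248 0.0314 0.079 ] [-11.9 -78.3] [129. 255. 255.]
[171. 127.] [ 26  25 511] [0.5045 0.1878 0.079 ] [-21.1  79.2] [103. 102. 100.]
[205. 156.] [ 27  26 545] [0.4788 0.1552 0.079 ] [-49.   48.5] [130. 255. 255.]
[300. 159.] [ 24  25 458] [0.4827 0.063  0.079 ] [-51.6 -43.7] [104. 102. 100.]
[249. 170.] [ 25  27 527] [0.4681 0.1118 0.079 ] [-62.7   6. ] [130. 255. 255.]
```

View pics/w1.png

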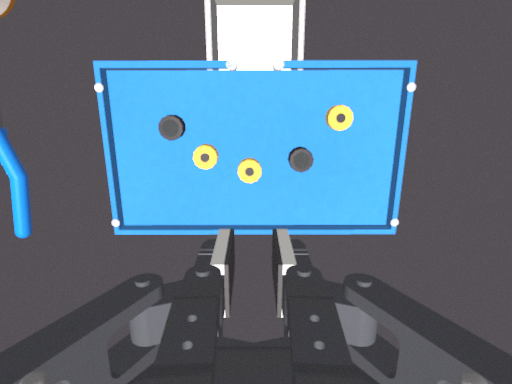

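The wrist view confirms the layout. The nuts are at (339,117), (205,156) and (249,170), the caps at (171,127) and (300,159), and the gate posts at (230,65) and (279,65). The finger gap is about 17 mm.

Run:
```python
from h import *
s=manip.state();C=cam("wrist",s); P=ray(C,[[231,64.5],[279.5,64.5],[99,87.5],[411.5,87],[115.5,222.5],[394.5,222.5]],.079); print(P.round(4)); print(np.array([w2st(p) for p in P]).round(1))
n=np.array([.4683,.1118])
a=st2w(36-98.7-30,6.5)
rows([(*a,.1,2),(*a,.069,2)])
```

```text
[[ 0.5639  0.1341  0.079 ]
 [ 0.5669  0.0907  0.079 ]
 [ 0.5357  0.2533  0.079 ]
 [ 0.5562 -0.0312  0.079 ]
 [ 0.4042  0.244   0.079 ]
 [ 0.4243 -0.0405  0.079 ]]
[[  34.4   21.4]
 [  34.4  -22. ]
 [  14.7  142.3]
 [  15.1 -142.9]
 [-117.2  142.3]
 [-117.1 -142.9]]
[-128609, -6359, 225, 0.0, 0.0, 2.0]
[-128609, -6359, 256, 0.0, 0.0, 2.0]
```

```bash
sed -i 's/return G+np.array(\[c\*(x-36)-s\*y,s\*(x-36)+c\*y\])/return G+np.array([c*(x-36)-s*y,s*(x-36)+c*y])\/1000/' h.py
python3 - <<'E'
from h import *
s=manip.state();C=cam("wrist",s); im=cv2.imread("pics/w1.png")
hsv=cv2.cvtColor(im,cv2.COLOR_BGR2HSV)
blue=cv2.inRange(hsv,(95,120,60),(125,255,255)); blue[:,:60]=0
P=ray(C,cv2.findNonZero(blue)[:,0],.079)[:,:2]*1000
r=cv2.minAreaRect(P.astype(np.float32));print(r)
b=np.array([w2st(p/1000) for p in cv2.boxPoints(r)]);print(b.round(1))
w=cv2.inRange(hsv,(0,0,190),(180,70,255)); w[:50]=0;w[85:]=0
n,l,st,ce=cv2.connectedComponentsWithStats(w)
for k in range(1,n):print(st[k],ce[k])
a=st2w(36-98.7-30,6.5)
rows([(*a,.1,2),(*a,.069,2)])
E
```

```text
((485.3538513183594, 107.22467041015625), (168.05538940429688, 291.01904296875), 4.056642532348633)
[[-129.9  145.7]
 [-129.8 -145.3]
 [  38.2 -145.3]
 [  38.1  145.7]]
[206  50   7  11  64] [208.671875  54.890625]
[ 218   50   74   21 1428] [254.49369748  59.60854342]
[297  50   7  11  65] [300.36923077  54.92307692]
[207  69   6   1   6] [209.5  69. ]
[297  68   6   2   9] [299.66666667  68.66666667]
[95 83  7  2 11] [97.81818182 83.63636364]
[408  82   8   3  17] [411.41176471  83.29411765]
[-31, -5, 149, 0.0, 0.0, 2.0]
[-31, -5, 180, 0.0, 0.0, 2.0]
```

>>> play_rows --steps '[[[-31,-5,60,0,0,2],[-31,-5,100,0,0,2],[-31,-5,140,0,0,2],[-31,-5,165,0,0,2],[-31,-5,180,0,0,2],[-31,-5,180,0,0,2],[-31,-5,180,0,0,2]]]'

```text
time: 2.65
tool_pos: [0.4382, 0.1094, 0.0687]
tool_rot: [0.0, 1.0, 0.016, -0.001]
contact_force: [-0.2, 0.6, 0.5]
gripper_width: 0.208
grasp_force: 0.0
```

Run:
```python
from h import *
s=manip.state(); print(s['time'],s['tool_pos'],s['contact_force'],w2st(s['tool_pos']))
im,d=vision.grab_frame("wrist"); cv2.imwrite("pics/w2.png",im)
rows([(*st2w(-82,5.8),.069,1),(*st2w(20,0),.069,4)])
```

```text
2.65 [0.43821581 0.10942747 0.06867442] [-0.24387022  0.61285885  0.54985017] [-92.70177866   5.70906742]
[10, 0, 0, 0.0, 0.0, 0.9]
[113, 2, 0, 0.0, 0.0, -2.1]
```

View pics/w2.png

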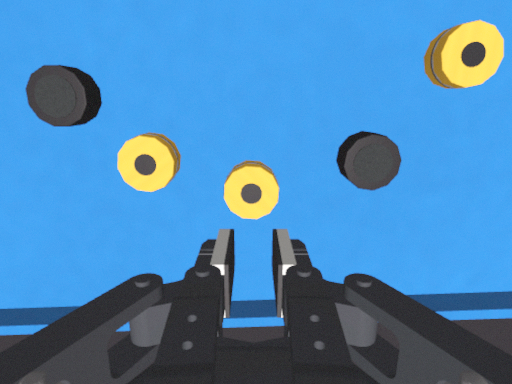

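The nut at (251,192) is centred ahead of the finger gap at (253,235). Pushing it now.

>>> play_rows --steps '[[[9,0,0,0,0,0],[18,0,0,0,0,0],[27,0,0,0,0,0],[36,0,0,0,0,-1],[45,0,0,0,0,-1],[54,1,0,0,0,-2],[63,1,0,0,0,-2],[72,1,0,0,0,-2],[81,2,0,0,0,-2],[90,2,0,0,0,-2],[99,2,0,0,0,-2],[104,2,0,0,0,-2]]]'

```text
time: 3.7
tool_pos: [0.5438, 0.1125, 0.0694]
tool_rot: [-0.0, 0.999, 0.035, 0.0]
contact_force: [-0.5, -0.7, 0.7]
gripper_width: 0.21
grasp_force: 0.4
```

Run:
```python
from h import *
s=manip.state(); print(s['time'],s['tool_pos'],s['contact_force'],w2st(s['tool_pos']))
im,d=vision.grab_frame("wrist"); cv2.imwrite("pics/w3.png",im)
```

```text
3.7 [0.5437965  0.11247554 0.06940199] [-0.52163326 -0.74636694  0.67820316] [12.83130131  1.31110172]
```

View pics/w3.png

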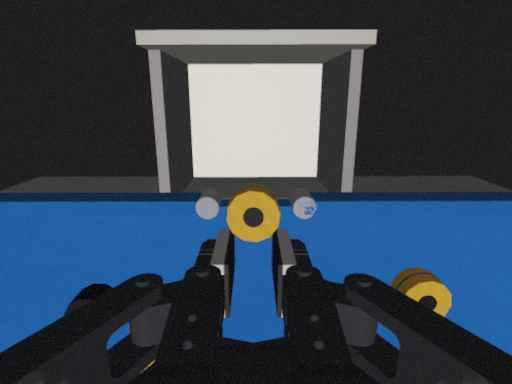

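The nut at (253,214) is between the posts at (208,208) and (304,208), not yet over the ledge. A little further.

>>> play_rows --steps '[[[4,1,0,0,0,0],[8,1,0,0,0,0],[11,1,0,0,0,0],[13,1,0,0,0,0],[13,1,0,0,0,0],[13,1,0,0,0,0]]]'

```text
time: 4.25
tool_pos: [0.555, 0.1124, 0.0691]
tool_rot: [0.0, 0.999, 0.035, -0.001]
contact_force: [-2.8, -0.1, 1.1]
gripper_width: 0.209
grasp_force: 1.3
```

Run:
```python
from h import *
s=manip.state(); print(s['time'],s['tool_pos'],s['contact_force'],w2st(s['tool_pos']))
im,d=vision.grab_frame("wrist"); cv2.imwrite("pics/w4.png",im)
```

```text
4.25 [0.55499721 0.11236529 0.06910892] [-2.83263574 -0.08082382  1.05545809] [23.99640812  0.41199736]
```

View pics/w4.png

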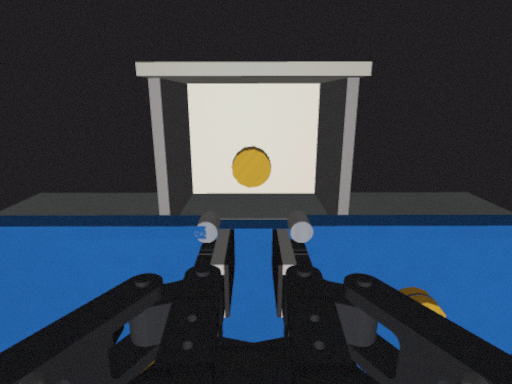

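The first nut at (251,167) is on the box floor. Next is nut B, at stand (-48, 48.5).

```bash
cat >> h.py <<'E'
def push(wp,z=.069,off=19,step=8):
    # wp: nut x,y,yaw in stand (mm,deg); yields tool waypoints about every step mm
    wp=np.array(wp,float); L=np.r_[0,np.cumsum(np.hypot(*np.diff(wp[:,:2],axis=0).T))]
    t=np.linspace(0,L[-1],int(np.ceil(L[-1]/step))+1); q=np.array([np.interp(t,L,wp[:,i]) for i in range(3)]).T
    o=[]
    for x,y,a in q:
        r=np.radians(a); o.append((*st2w(x-off*np.cos(r),y-off*np.sin(r)),z,a+4.04))
    return o
E
python3 - <<'E'
from h import *
a=push([(-48,48.5,-42),(-47,48,-42)],off=32)[0]
b=(*st2w(5,0),.069,4);
rows([b,(*b[:2],.11,4),(a[0],a[1],.11,a[3]),a])
E
```

```text
[-19, 0, 0, 0.0, 0.1, 0.0]
[-19, 0, -41, 0.0, 0.1, 0.0]
[-96, -69, -41, 0.0, 0.1, 42.0]
[-96, -70, 0, 0.0, 0.1, 42.0]
```

>>> play_rows --steps '[[[-19,0,0,0,0,0],[-19,0,-41,0,0,0],[-45,-23,-41,0,0,7],[-70,-46,-41,0,0,14],[-96,-70,-41,0,0,21],[-96,-70,-41,0,0,28],[-96,-70,-41,0,0,35],[-96,-70,-41,0,0,42],[-96,-70,-41,0,0,42],[-96,-70,-20,0,0,42],[-96,-70,0,0,0,42],[-96,-70,0,0,0,42]]]'

```text
time: 5.3
tool_pos: [0.453, 0.1749, 0.0661]
tool_rot: [0.001, 0.946, -0.324, -0.002]
contact_force: [-1.6, -0.3, -0.7]
gripper_width: 0.211
grasp_force: 0.0
```

Run:
```python
from h import *
s=manip.state(); print(s['time'],s['tool_pos'],s['contact_force'],w2st(s['tool_pos']))
C=cam("wrist",s);im,d=vision.grab_frame("wrist"); cv2.imwrite("pics/w5.png",im)
hsv=cv2.cvtColor(im,cv2.COLOR_BGR2HSV)
m=cv2.inRange(hsv,(20,180,200),(35,255,255))
n,l,st,ce=cv2.connectedComponentsWithStats(m)
for k in range(1,n):
    if st[k,4]>300: print(ce[k],st[k],w2st(ray(C,ce[k],.079)[0]))
rows(push([(-48,48.5,-42),(-20,18,-38),(0,3,-15),(10,0,0),(36,0,0),(44,0,0)]))
```

```text
5.3 [0.45296479 0.17493821 0.06605895] [-1.62902878 -0.27687518 -0.71582418] [-73.37402749  70.01791729]
[14, 0, -1, 0.1, 0.1, 0.1]
[22, 1, -1, 0.1, 0.1, -0.7]
[30, 2, -1, 0.1, 0.1, -1.4]
[37, 3, -1, 0.1, 0.1, -2.2]
[45, 4, -1, 0.1, 0.1, -3.0]
[53, 5, -1, 0.1, 0.1, -3.7]
[61, 6, -1, 0.1, 0.1, -9.5]
[70, 8, -1, 0.1, 0.1, -16.8]
[79, 9, -1, 0.1, 0.2, -24.1]
[88, 10, -2, 0.1, 0.2, -33.9]
[96, 8, -2, 0.1, 0.2, -41.9]
[102, 3, -2, 0.1, 0.2, -41.9]
[108, -2, -2, 0.1, 0.2, -41.9]
[114, -8, -2, 0.1, 0.2, -41.9]
[120, -13, -2, 0.1, 0.2, -41.9]
```

View pics/w5.png

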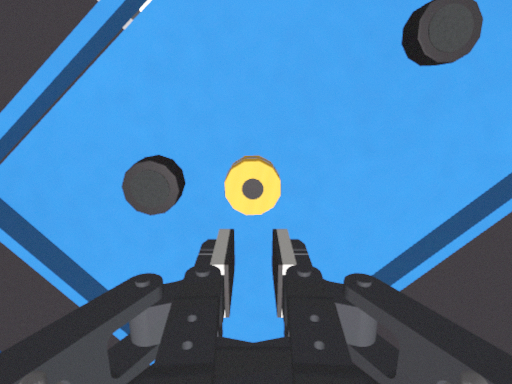

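The nut at (252,187) is centred ahead of the gap, and the cap at (153,185) is clear.

>>> play_rows --steps '[[[8,0,-1,0,0,0],[16,0,-2,0,0,0],[24,1,-2,0,0,-1],[32,2,-2,0,0,-2],[40,3,-2,0,0,-3],[48,4,-2,0,0,-4],[56,5,-2,0,0,-8],[63,6,-2,0,0,-13],[70,8,-2,0,0,-18],[76,9,-2,0,0,-24],[82,9,-2,0,0,-30],[88,10,-2,0,0,-36]]]'

```text
time: 6.35
tool_pos: [0.5199, 0.1126, 0.0729]
tool_rot: [-0.0, 1.0, -0.015, 0.001]
contact_force: [0.2, -0.2, 1.0]
gripper_width: 0.209
grasp_force: 0.1
```

Run:
```python
from h import *
s=manip.state(); print(s['time'],s['tool_pos'],s['contact_force'],w2st(s['tool_pos']))
im,d=vision.grab_frame("wrist"); cv2.imwrite("pics/w6.png",im)
rows([(*st2w(x,0),.069,4) for x in(0,8,16,24,27)])
```

```text
6.35 [0.51988369 0.11264922 0.07288153] [ 0.16479137 -0.24377669  0.98826429] [-11.00985743   3.16907258]
[11, 1, 4, 0.0, -0.2, -5.5]
[18, 1, 4, 0.0, -0.2, -5.5]
[26, 0, 4, 0.0, -0.2, -5.5]
[34, -1, 4, 0.0, -0.2, -5.5]
[37, -1, 4, 0.0, -0.2, -5.5]
```

View pics/w6.png

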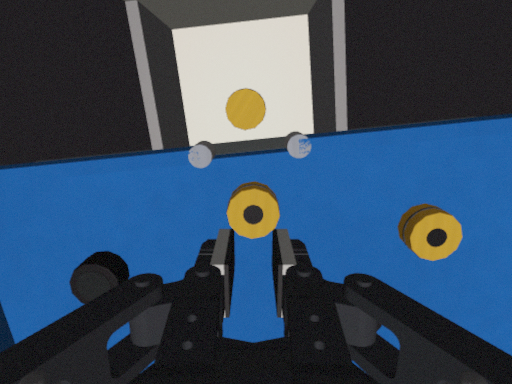

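The nut at (253,212) is held in the notch, with the posts at (200,155) and (299,146). Now straight through.

>>> play_rows --steps '[[[6,1,3,0,0,-5],[12,1,3,0,0,-5],[18,1,3,0,0,-5],[24,0,3,0,0,-5],[29,0,3,0,0,-5],[33,0,3,0,0,-5],[36,-1,3,0,0,-5],[36,-1,3,0,0,-5],[36,-1,3,0,0,-5]]]'

```text
time: 7.15
tool_pos: [0.5544, 0.1131, 0.0683]
tool_rot: [0.0, 1.0, 0.026, 0.0]
contact_force: [1.7, -1.7, 0.5]
gripper_width: 0.212
grasp_force: 0.7
```

Run:
```python
from h import *
s=manip.state(); print(s['time'],s['tool_pos'],s['contact_force'],w2st(s['tool_pos']))
im,d=vision.grab_frame("wrist"); cv2.imwrite("pics/w7.png",im)
# nut A (-10.5,-79): start yaw +55
a=push([(-10.5,-79.5,52),(-10,-79,52)],off=32)[0]
b=(*st2w(5,0),.069,4);
rows([b,(*b[:2],.11,4),(a[0],a[1],.11,a[3]),a])
```

```text
7.15 [0.55438985 0.11305711 0.06828925] [ 1.70674447 -1.7380047   0.46325726] [23.43929724  1.14488933]
[-18, 1, -1, 0.0, -0.0, -1.0]
[-18, 1, -42, 0.0, -0.0, -1.0]
[-52, 107, -42, 0.0, -0.0, -53.0]
[-52, 107, -1, 0.0, -0.0, -53.0]
```

View pics/w7.png

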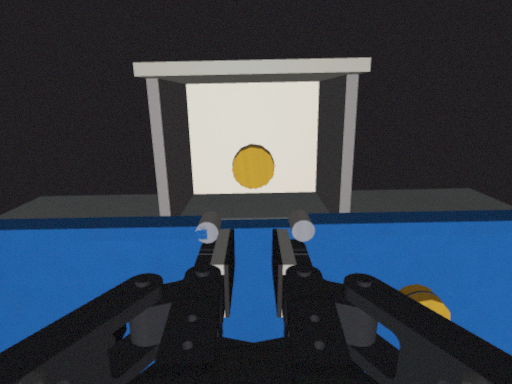

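The box shows one disc at (252,167), now about 10% larger than before, which fits the second nut lying on top of the first. The last nut is A.

>>> play_rows --steps '[[[-18,1,0,0,0,0],[-18,1,-42,0,0,0],[-30,35,-42,0,0,-7],[-42,70,-42,0,0,-14],[-52,107,-42,0,0,-21],[-52,107,-42,0,0,-28],[-52,107,-42,0,0,-35],[-52,107,-42,0,0,-42],[-52,107,-42,0,0,-49],[-52,107,-42,0,0,-53],[-52,107,-20,0,0,-53],[-52,107,-1,0,0,-53]]]'

```text
time: 8.2
tool_pos: [0.5088, 0.0037, 0.07]
tool_rot: [0.001, 0.883, 0.47, 0.002]
contact_force: [0.5, 0.4, -0.2]
gripper_width: 0.212
grasp_force: 0.0
```

Run:
```python
from h import *
s=manip.state(); print(s['time'],s['tool_pos'],s['contact_force'],w2st(s['tool_pos']))
C=cam("wrist",s);im,d=vision.grab_frame("wrist"); cv2.imwrite("pics/w8.png",im)
rows(push([(-10.5,-79,52),(-6,-60,52),(-3,-25,50),(-1,-10,35),(4,-2,15),(10,0,0),(44,0,0)]))
```

```text
8.2 [0.50882074 0.00371946 0.06996117] [ 0.48203107  0.39993249 -0.15479643] [ -29.719729   -104.71058917]
[14, 2, -4, -0.2, 0.1, -0.0]
[22, -1, -4, -0.2, 0.1, -0.0]
[29, -5, -4, -0.2, 0.1, -0.0]
[36, -9, -4, -0.2, 0.1, 0.2]
[43, -13, -4, -0.2, 0.1, 0.7]
[49, -18, -4, -0.2, 0.1, 1.1]
[56, -22, -4, -0.2, 0.1, 1.6]
[63, -27, -4, -0.2, 0.1, 3.1]
[70, -34, -4, -0.2, 0.1, 11.0]
[78, -40, -4, -0.2, 0.1, 21.1]
[88, -45, -4, -0.2, 0.1, 38.1]
[98, -44, -4, -0.2, 0.1, 52.0]
[103, -37, -4, -0.2, 0.1, 52.0]
[108, -31, -4, -0.2, 0.1, 52.0]
[113, -25, -4, -0.2, 0.1, 52.0]
[118, -19, -4, -0.2, 0.1, 52.0]
```

View pics/w8.png

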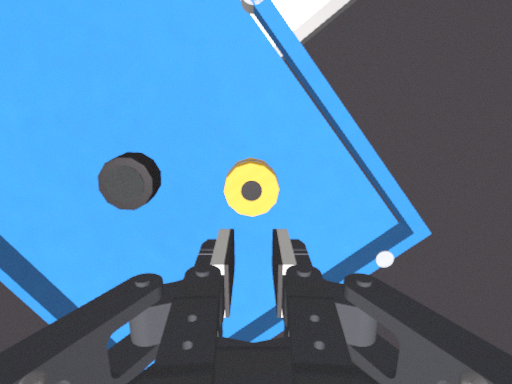

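The last nut at (251,189) is centred and the neighbouring cap at (128,182) is clear.

>>> play_rows --steps '[[[7,1,-4,0,0,0],[14,1,-4,0,0,0],[21,-1,-4,0,0,0],[28,-4,-4,0,0,0],[35,-8,-4,0,0,0],[42,-13,-4,0,0,1],[49,-18,-4,0,0,1],[56,-22,-4,0,0,2],[63,-27,-4,0,0,4],[67,-31,-4,0,0,8],[71,-35,-4,0,0,13],[75,-38,-4,0,0,18]]]'

```text
time: 9.25
tool_pos: [0.5181, 0.0881, 0.0736]
tool_rot: [0.0, 0.946, 0.324, 0.0]
contact_force: [-0.8, -0.4, 0.3]
gripper_width: 0.207
grasp_force: 0.4
```

Run:
```python
from h import *
im,d=vision.grab_frame("wrist"); cv2.imwrite("pics/w9.png",im)
s=manip.state(); print(s['time'],s['tool_pos'],s['contact_force'],w2st(s['tool_pos']),R.from_matrix(q2R(s['tool_rot'])).as_euler('zyx',degrees=True)[0]-4)
hsv=cv2.cvtColor(im,cv2.COLOR_BGR2HSV)
n,l,st,ce=cv2.connectedComponentsWithStats(cv2.inRange(hsv,(18,150,150),(38,255,255)))
C=cam("wrist",s)
for k in range(1,n):
    if st[k,4]>300: print(ce[k],st[k],w2st(ray(C,ce[k],.079)[0]))
rows(push([(0,-8,33),(4,-2,15),(10,0,0),(46,0,0)],step=6))
```

```text
9.3 [0.51802179 0.08874116 0.07353683] [ 0.36264359  0.43623771 -0.47442234] [-14.55152185 -20.54840245] -41.72152841355262
[287.51968974  97.49940334] [ 263   74   49   47 1676] [49.38245246  6.31782765]
[253.14505224 212.51382913] [ 228  189   52   49 1627] [ 0.80537981 -9.47344669]
[0, -3, 5, -0.0, -0.0, 0.7]
[6, -9, 5, -0.0, -0.0, 14.4]
[13, -13, 5, -0.0, -0.0, 27.7]
[18, -12, 5, -0.0, -0.0, 33.7]
[23, -9, 5, -0.0, -0.0, 33.7]
[28, -6, 5, -0.0, -0.0, 33.7]
[32, -3, 5, -0.0, -0.0, 33.7]
[37, 0, 5, -0.0, -0.0, 33.7]
[41, 3, 5, -0.0, -0.0, 33.7]
[46, 6, 5, -0.0, -0.0, 33.7]
```

The nut is still in the notch, at stand (1,-9). Rotating it into line and pushing it through.

>>> play_rows --steps '[[[2,-4,4,0,0,6],[5,-8,4,0,0,12],[8,-11,4,0,0,18],[12,-13,4,0,0,25],[16,-13,4,0,0,31],[20,-11,4,0,0,34],[25,-8,4,0,0,34],[30,-5,4,0,0,34],[35,-1,4,0,0,34],[39,2,4,0,0,34],[43,4,4,0,0,34],[45,5,4,0,0,34]]]'

```text
time: 10.3
tool_pos: [0.5554, 0.1112, 0.0689]
tool_rot: [-0.0, 0.999, 0.035, -0.003]
contact_force: [-11.1, -0.2, 8.3]
gripper_width: 0.208
grasp_force: 6.7
```

Run:
```python
from h import *
im,d=vision.grab_frame("wrist"); cv2.imwrite("pics/w10.png",im)
s=manip.state(); print(s['time'],s['tool_pos'],s['contact_force'],w2st(s['tool_pos']))
C=cam("wrist",s); hsv=cv2.cvtColor(im,cv2.COLOR_BGR2HSV)
n,l,st,ce=cv2.connectedComponentsWithStats(cv2.inRange(hsv,(18,150,100),(38,255,255)))
K=C[0]
for k in range(1,n):
    if st[k,4]>150:
        z=np.median(d[l==k]); p=C[1]@(np.linalg.inv(K)@np.r_[ce[k],1]*z)+C[2]; print(ce[k],st[k],w2st(p),p[2])
```

```text
10.35 [0.55524516 0.11115084 0.06886365] [-7.07076523  1.24014699  4.70592423] [24.15818289 -0.81690085]
[254.28490028 163.60683761] [ 231  140   48   48 1755] [59.193461   -1.04995331] 0.046852881169795746
```

The top disc in the box reads 47 mm high, which is three stacked nuts with the upper centre at about 40 mm, below 52. Backing off and lifting.

>>> play_rows --steps '[[[-10,0,0,0,0,0],[-25,0,0,0,0,0],[-25,0,-40,0,0,0],[-25,0,-80,0,0,0],[-50,0,-120,0,0,0],[-80,0,-150,0,0,0],[-80,0,-150,0,0,0],[-80,0,-150,0,0,0],[-80,0,-150,0,0,0],[-80,0,-150,0,0,0]]]'

```text
time: 11.18
tool_pos: [0.4764, 0.105, 0.2172]
tool_rot: [0.0, 0.999, 0.035, -0.001]
contact_force: [0.6, -0.2, -0.8]
gripper_width: 0.213
grasp_force: 0.0
```

Run:
```python
from h import *
s=manip.state(); C=cam("wrist",s); im,d=vision.grab_frame("wrist"); print(s['time'],s['tool_pos'],s['contact_force'])
hsv=cv2.cvtColor(im,cv2.COLOR_BGR2HSV); K=C[0]
blue=cv2.inRange(hsv,(95,120,60),(125,255,255)); c=cv2.convexHull(cv2.findNonZero(blue[:, 70:440])) + [[70,0]]
dark=cv2.inRange(hsv,(0,0,0),(180,120,125))&cv2.drawContours(np.zeros_like(blue),[c],-1,255,-1)
for nm,m in(("yellow",cv2.inRange(hsv,(18,150,100),(38,255,255))),("dark",dark)):
    n,l,st,ce=cv2.connectedComponentsWithStats(m)
    for k in range(1,n):
        if 250<st[k,4]<1500:
            z=np.median(d[l==k]); p=C[1]@(np.linalg.inv(K)@np.r_[ce[k],1]*z)+C[2]; print(nm,ce[k].round(),st[k,2:],w2st(p).round(1),p[2].round(4))
```

```text
11.1833 [0.47637543 0.10503135 0.21719174] [ 0.55303174 -0.19138976 -0.8156282 ]
dark [160. 138.] [ 29  27 616] [-20.8  78.8] 0.0786
dark [302. 172.] [ 27  27 544] [-51.1 -43.6] 0.0786
```

Run:
```python
from h import *
from plant import order
C=cam("scene"); im,d=vision.grab_frame("scene"); hsv=cv2.cvtColor(im,cv2.COLOR_BGR2HSV)
m=cv2.inRange(hsv,(12,100,80),(38,255,255)); n,l,st,ce=cv2.connectedComponentsWithStats(m); ok=False; pl=0
for k in range(1,n):
    if st[k,4]>8 and 255<ce[k][0]<385 and 150<ce[k][1]<255:
        z=np.median(d[l==k]); p=C[1]@(np.linalg.inv(C[0])@np.r_[ce[k],1]*z)+C[2]; q=w2st(p); print(ce[k],st[k],q,p[2])
        if 36<q[0]<106 and abs(q[1])<40: ok=True
        else: pl+=1
print(ok,pl)
if ok and not pl: print(order.job_done())
```

```text
[288.77272727 216.54545455] [285 210  10  15 110] [57.39988376  3.6082293 ] 0.04090785777851824
True 0
the job is handed in; nothing more can be done
None
```

All three brass nuts went through the gate one at a time and lie stacked in the catch box, both black caps stayed where they were on the plate, and the job is handed in (verdict not shown).

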